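Make up a ratchet with extension and socket for the desk-frame bolts

TASK

Make up the ratchet in the tool tray for the bolts of the desk frame: push the extension bar onto the ratchet's square drive until it clicks fully home, and push the largest of the three sockets onto the extension's square end until it clicks fully home too. The squares have to be felt out: turn the part under light hand pressure until it drops over, and never force it. Leave the other two sockets in their pockets and the bolts where they stand.

Things in the scene. Friction and masses are not known exactly. Their poses are not given: they have to be found in the camera images.
- tray: Dark blue-grey moulded tool tray, 188 mm (x) by 270 mm (y), rim 24 mm high, fixed; origin at its middle on the desk. Its back step (top 22 mm above the desk) has four round pockets, 28 mm wide, floors 8 mm above the desk, in a row at x = +49 mm, y = +81, +27, -27, -81 mm in the tray's frame. The ratchet lies in its front pan.
- ratchet: Steel ratchet held fast in the tray, drive up. Origin: under the middle of its round head (41 mm wide, top 38 mm above the desk), at desk height; handle runs 184 mm to its -y. Its drive: a 12.5 mm square 16 mm tall on a 27 mm shoulder disc, the end bevelled 1.4 mm over the last 2.4 mm; it turns only against a stiff drag of 0.15 N m.
- drive_seat (a point): Centre of the shoulder at the foot of the ratchet's square drive, 40 mm above the desk; axes as the ratchet's. The square stands at any angle about the vertical, not measured: find it by feel or look. It fits in any of four quarter turns: a part within about 4 degrees of square drops over it, else it stops on the bevelled end, 13 to 16 mm above the shoulder.
- drive_ball (a joint): Spring ball in one side of the ratchet's drive, 8 mm above the shoulder: 0 = standing out 2.5 mm, grows (m) as it is pressed in, to 0.003 (about 0.0013 inside the hole). Pushing a part over it takes about 8 N; it springs out into the part's dimple in the last 2 mm above the shoulder and then holds it against about 6 N of pull.
- extension: Steel extension bar, 160 g, upright in the pocket at y = +81 mm. Origin: centre of its lower face, z up. Lower end 26 mm in diameter for 20 mm; in it a square hole 13.7 mm wide, 18 mm deep, sides along its own x and y, a dimple in each wall. Above it a round ribbed shank (grip here), 20 mm in diameter, up to a shoulder at 60 mm.
- extension_seat (a point): Centre of the shoulder at the foot of the extension's own square drive, 60 mm above its origin; axes as the extension's. The drive is square, 12.5 mm, 16 mm tall and bevelled like the ratchet's, its sides along the extension's x and y.
- extension_ball (a joint): Spring ball in the +x side of the extension's drive, 8 mm above its shoulder; same values, push and hold as the ratchet's.
- socket_large: Largest socket, steel, 42 mm tall, 110 g, upright in one of the pockets at y = +27, -27, -81 mm. Origin: centre of its lower face, z up. Lower end 26 mm in diameter for 17 mm; in it a square hole 13.7 mm wide, 18 mm deep, sides along its own x and y, a dimple in each wall. From 20 mm up a smooth round nose 31 mm in diameter (grip here) with a hexagon hole in its top.
- socket_medium: Middle socket, as the largest but 40 mm tall with a nose 25 mm in diameter; stays in its pocket.
- socket_small: Smallest socket, 40 mm tall with a nose 20 mm in diameter; stays in its pocket.
- bolt_a: Hex bolt of the desk frame, standing on its head beside the tray: head 22 mm across the flats and 9 mm high, shank 14 mm in diameter, 42 mm tall in all. Origin: centre of its underside.
- bolt_b: Second such bolt.
There are look-alikes about, which are no part of the job. What is shaped like the socket_medium but red is not meant. Leave any pink look-alike of the socket_small alone.

How it is judged:
At the end, for the whole second after the job is handed in: Extension within 2.5 mm of the ratchet's shoulder and upright to 0.08 rad; largest socket within 2.5 mm of the extension's shoulder, in line to 0.08 rad; both balls pressed in less than 0.8 mm; both parts at rest; other sockets moved less than 10 mm and upright; bolts standing (distance between extension and drive_seat below 0.0025 m and value of joint each of drive_ball, extension_ball below 0.0008 m and angle between extension's own z axis and vertical below 0.08 rad and distance between socket_large and extension_seat below 0.0025 m and angle between the z axis of socket_large and the z axis of extension, either way round below 0.08 rad and distance of each of socket_medium, socket_small from where it was at the start of the episode below 0.01 m and angle between each of socket_medium, socket_small, bolt_a, bolt_b's own z axis and vertical below 0.2 rad and linear speed of each of extension, socket_large below 0.02 m/s); the robot touches nothing.
It fails at once if the extension is forced onto the ratchet with more than 75 N (contact force between extension and tray above 75 N).
It fails at once if the socket is forced onto the extension with more than 75 N (contact force between socket_large and extension above 75 N).
It fails at once if one of the other sockets is pulled out of its pocket (distance of any of socket_medium, socket_small from where it was at the start of the episode above 0.01 m).
It fails at once if a bolt is knocked over or pushed away (distance of any of bolt_a, bolt_b from where it was at the start of the episode above 0.03 m).
It also fails if it takes over 64 s, if anything falls off the work surface, if the arm or the gripper's body presses on something with over 40 N, if the wrist force passes 120 N, or if a joint passes its speed limit or range.

ROBOT

A 7-joint arm with a two-finger parallel gripper is mounted at the origin on a cart in front of the work surface, level with it; the furniture and walls round the work are solid. World frame = base frame: x ahead of the robot, y to its left, z up, the work surface at z = 0. Lengths are in m, angles in rad, forces in N, time in s.
With the tool pointing down it reaches from about 0.4 to 0.85 m from the base axis. Payload 4.5 kg.
Tool frame: the origin (TCP) lies at the very end of the fingers, on their centre line; the grasp point (between the pads) lies 19 mm behind it; z points along the fingers, y is the line along which they close (so a half turn about z gives the same grasp; the last joint's range is limited). The gripper opens to 88 mm and grips with 3 to 60 N. Pads are 18 mm wide; open, the fingers measure 123 mm over their backs; the gripper's body (75 mm by 187 mm) begins 45 mm behind the grasp point.
Start: joints at [-1.272, 0.689, -0.195, 1.565, 0.157, 0.902, -0.215], TCP at [0.164, 0.603, 0.217] pointing down, gripper open.
Joint ranges: [-3.01, 3.01], [-0.46, 2.08], [-1.47, 1.51], [0.13, 2.56], [-1, 4.14], [0.04, 2.09], [-2.66, 2.66]. Speed limits (rad/s): [2.57, 2.57, 3.14, 3.14, 3.14, 3.14, 3.14].

INTERFACE

Orientations are given as a unit quaternion [x, y, z, w].
In Python, from plant import r gives the robot as it stands. The module is installed in compiled form; this text tells all that it offers.
- The arm moves only by the tool step_arm, never from a script. Its argument "increments" is a list of rows, each a list of 2 entries, a list of its own where there are three numbers: the shift along the world's x, y, z in cm, then the turn, a rotation vector about the world's x, y, z in degrees. A call has exactly 10 rows; each row shifts and turns the commanded pose from where the row before left it; what a row does not reach is not made up. A row lasts 1/10 s, in which the tool goes at most 50 mm and 8.59 degrees, less where a joint would pass 70% of its speed; a pose out of reach is approached as far as the arm can. A call is refused whole if a number of a shift passes 5 or a number of a turn 8.59, either way. A call with a gripper value outside its range is refused whole. "fingers" is the opening, from 0 (shut) to 1 (fully open), set as the call begins (left out, the last holds). The fingers move at their own pace and stop on an object; "grip_force" is the grip in N (left out, the last holds). Time passes only in rows, so rows that do not move let the fingers close, or fill a call up. It gives the time, the measured TCP pose, the force, the opening and the grip force at its end, in the units of the state.
- r.get_state(): the state, without advancing time (a new reading comes with each control period).
- r.snapshot(name): name is "scene" or "top" or "wrist"; returns (picture, depth): 384x512x3 uint8, red, green, blue; 384x512 float32, m along the optical axis (not along the pixel's ray), 0 where there is no reading.
- r.calibration(name): a dict with "fov_y" (degrees; the focal length in pixels is half the picture's height over the tangent of half this angle, whatever the lens; pixels are square), "cx", "cy" (the principal point, pixels), "k1" (the pictures are not rectified: a ray, as slopes to the right and down, at radius r is drawn at 1 + k1 r^2 times it, then the intrinsics apply), "R" (3x3) and "t" (3): a world point X has camera coordinates R X + t. Camera axes: x right, y down, z forward; pixel columns grow to the right and rows downward; lengths in m; the calibration is good to about 2 mm. A picture is of the moment at which its call begins: read the wrist's pose just before it. calibration takes no time and is no camera call; for the wrist camera it gives the pose at the moment of the call.
- r.finish_job(): hands the job in; it is judged then, once.
The state is a dict: "clock": time; "q": joint angles; "qd": joint speeds; "joint_torque": joint torques, N m; "tool_pos": TCP position; "eef_rot": TCP orientation; "contact_force": force on the tool from outside, world axes, zero at the start; "moment": the same for the moment, N m; "opening": opening from 0.0 (shut) to 1.0 (fully open); "finger_force": force on a finger pad.
Only numpy, scipy, OpenCV 4.12 (cv2) and the standard library are available. Lean on these libraries where they do the work, as an engineer would, in place of code of your own. Each camera call takes 0.05 s, during which the arm holds its last target. There are 200 camera calls.

## Working session

There is one attempt and no reset: what is moved stays moved. The work goes in short steps, Python scripts to look and compute and a tool call to move; the robot and the scene stay as the last step left them, time stands still between calls to the robot, and variables do not carry over. Pictures are saved under pics/ and viewed, at most 10 in all, crops included, and the job is handed in when it is done.

Besides the shell and the picture viewer there is one more tool, called after "Request:" by a JSON object that holds its "api" and its "payload", one argument or row to a line. step_arm: Moves the arm, as the interface text tells. Its arguments: {"type":"object","properties":{"increments":{"type":"array","items":{"type":"array"}},"fingers":{"type":"number"},"grip_force":{"type":"number"}},"required":["increments"]}

```bash
mkdir -p pics
cat > h.py <<'E'
import numpy as np, cv2
from plant import r
def K(c,shape=(384,512)):
    f=shape[0]/2/np.tan(np.radians(c["fov_y"])/2); return f
def ray(c,u,v):
    f=K(c); d=np.array([(u-c["cx"])/f,(v-c["cy"])/f]); s=d.copy()
    for _ in range(20): s=d/(1+c["k1"]*(s@s))
    R=np.array(c["R"]);t=np.array(c["t"])
    return -R.T@t, R.T@np.array([s[0],s[1],1.])
def onz(c,u,v,z):
    o,d=ray(c,u,v); return o+d*(z-o[2])/d[2]
def dep(c,u,v,D):
    o,d=ray(c,u,v); return o+d*D[int(round(v)),int(round(u))]
def proj(c,X):
    p=np.array(c["R"])@np.array(X)+np.array(c["t"]); s=p[:2]/p[2]; s=s*(1+c["k1"]*(s@s)); f=K(c)
    return s[0]*f+c["cx"], s[1]*f+c["cy"]
def save(n,im): cv2.imwrite("pics/"+n,cv2.cvtColor(im,cv2.COLOR_RGB2BGR))
E
python3 - <<'E'
from h import *
ims=[]
for n in("top","scene"):
    p,d=r.snapshot(n); np.savez(n,p=p,d=d); c=r.calibration(n); ims.append(p)
    print(n,{k:np.round(v,3).tolist() for k,v in c.items()})
save("a.png",cv2.resize(ims[0],(768,576)));save("b.png",cv2.resize(ims[1],(768,576)))
print(r.get_state())
E
```

```text
top {'fov_y': 45.696, 'cx': 252.194, 'cy': 183.172, 'k1': 0.031, 'R': [[0.021, -1.0, -0.015], [-0.994, -0.019, -0.111], [0.11, 0.017, -0.994]], 't': [0.017, 0.593, 1.081]}
scene {'fov_y': 46.571, 'cx': 255.43, 'cy': 192.682, 'k1': 0.017, 'R': [[0.701, -0.712, 0.023], [-0.425, -0.444, -0.789], [0.572, 0.544, -0.614]], 't': [-0.416, 0.317, 0.707]}
{'clock': 0.1, 'q': array([-1.27219443,  0.68993258, -0.19453157,  1.56618994,  0.15732683,
        0.90249971, -0.21514105]), 'qd': array([ 0.00150908, -0.00172424, -0.00132075, -0.0017687 ,  0.00072507,
       -0.00128039,  0.00134816]), 'joint_torque': array([-4.36317481e-03, -5.28509116e+01, -1.27163585e+00, -1.53839618e+01,
       -5.24804858e-02,  2.02195166e-03,  3.54788915e-05]), 'tool_pos': array([0.16346557, 0.6026424 , 0.21578364]), 'eef_rot': array([ 1.31987345e-01,  9.91251064e-01, -8.16422347e-04, -4.44423867e-05]), 'contact_force': array([ 0.4808184 ,  0.00319446, -0.07007117]), 'moment': array([-0.02035753,  0.01759527, -0.02369605]), 'finger_force': 0.0, 'opening': 1.0048528644649914}
```

View pics/a.png

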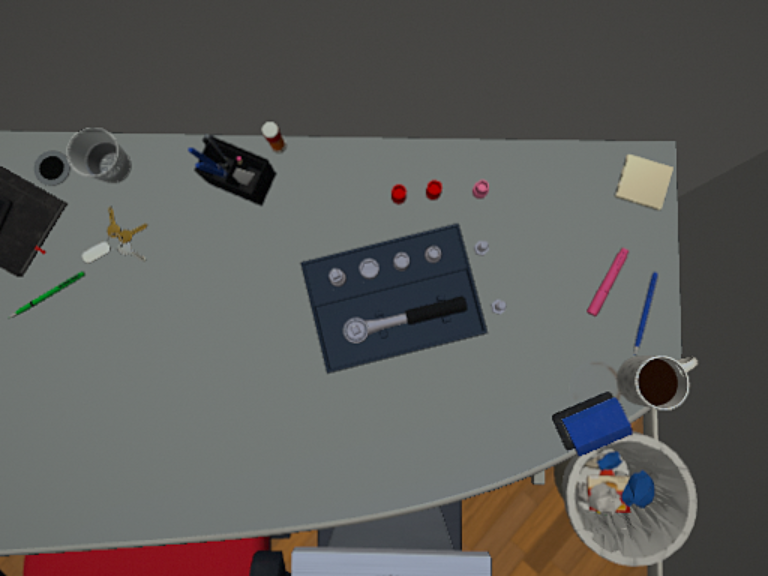

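View pics/b.png

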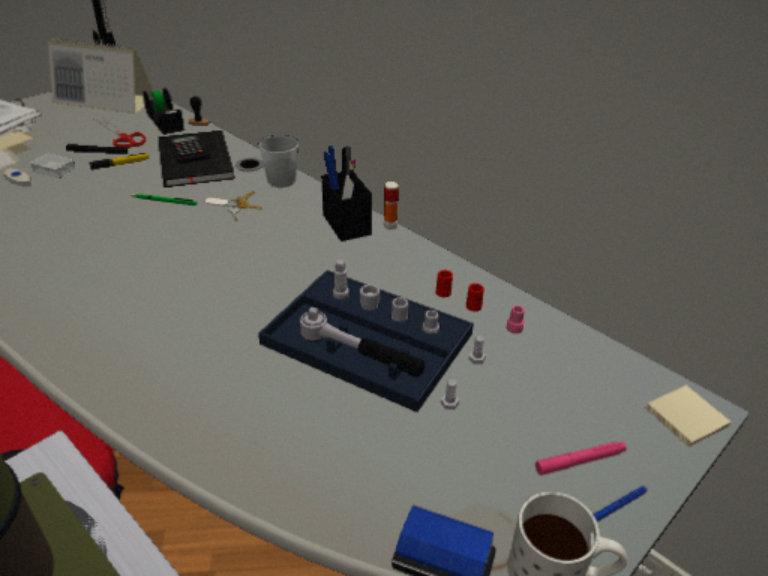

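Top picture (768 px scale): the tray is centred at about (395,298). The extension is at (337,277), and the three grey sockets are at (369,268) largest, (401,260) middle and (433,253) small. The ratchet head is at (355,330). The bolts are at (482,247) and (499,306). Red look-alikes stand at (399,193) and (434,189), with a pink one at (481,188). What could be taken for the largest socket: (369,268), (401,260), (433,253) and the reds; I choose (369,268), which is the widest nose and grey.

Run:
```python
from h import *
z=np.load("top.npz");p,d=z["p"],z["d"];c=r.calibration("top")
S=1.5
for n,u,v,h in(("ext",337,277,.084),("L",369,268,.05),("M",401,260,.048),("S",433,253,.048),("head",355,330,.056),("bA",482,247,.042),("bB",499,306,.042)):
    print(n,onz(c,u/S,v/S,h).round(4),dep(c,u/S,v/S,d).round(4))
hsv=cv2.cvtColor(p,cv2.COLOR_RGB2HSV)
m=((hsv[...,1]>70)&(hsv[...,2]<110)).astype(np.uint8)
m[:, :190]=0;m[:,335:]=0;m[:140]=0;m[260:]=0
m=cv2.morphologyEx(m,cv2.MORPH_CLOSE,np.ones((9,9)))
cs=max(cv2.findContours(m,0,2)[0],key=cv2.contourArea)
b=cv2.boxPoints(cv2.minAreaRect(cs));W=np.array([onz(c,*q,.024)[:2] for q in b])
print(b,W,np.linalg.norm(np.diff(W,axis=0),axis=1))
ce=W.mean(0);e=W[1]-W[0];f=W[2]-W[1];l=e if np.linalg.norm(e)>np.linalg.norm(f) else f
if l[1]<0:l=-l
y=l/np.linalg.norm(l);x=np.array([y[1],-y[0]])
print("tray",ce,"yaw",np.degrees(np.arctan2(x[1],x[0])))
for k in(81,27,-27,-81):print(k,ce+x*.049+y*k/1000)
hd=onz(c,355/S,330/S,.056)[:2]; print("head in tray",(hd-ce)@x,(hd-ce)@y)
s=r.get_state();print(s["tool_pos"])
save("c.png",cv2.resize(p[140:260,190:340],(800,640))[:600])
```

```text
ext [0.5826 0.0917 0.084 ] [0.5832 0.0922 0.0784]
L [0.6018 0.0433 0.05  ] [0.6031 0.0437 0.0393]
M [ 0.616  -0.0079  0.048 ] [ 0.6181 -0.0081  0.0318]
S [ 0.6283 -0.0592  0.048 ] [ 0.6303 -0.06    0.0344]
head [0.5019 0.0631 0.056 ] [0.5019 0.0632 0.0546]
bA [ 0.6404 -0.1386  0.042 ] [ 0.6403 -0.1385  0.0429]
bB [ 0.5454 -0.1661  0.042 ] [ 0.5452 -0.1658  0.044 ]
[[199.76476 175.05882]
 [305.88242 148.5294 ]
 [324.05884 221.23528]
 [217.9412  247.7647 ]] [[ 0.61176762  0.15868699]
 [ 0.68298483 -0.10269507]
 [ 0.50417453 -0.14816781]
 [ 0.43476646  0.1085107 ]] [0.27091045 0.18450175 0.26589723]
tray [0.55842336 0.0040837 ] yaw 15.241078601298478
81 [0.58440659 0.09511596]
27 [0.59860216 0.04301523]
-27 [ 0.61279773 -0.00908549]
-81 [ 0.62699331 -0.06118622]
head in tray -0.03904504756924027 0.07182605028347668
[0.16346557 0.6026424  0.21578364]
```

View pics/c.png

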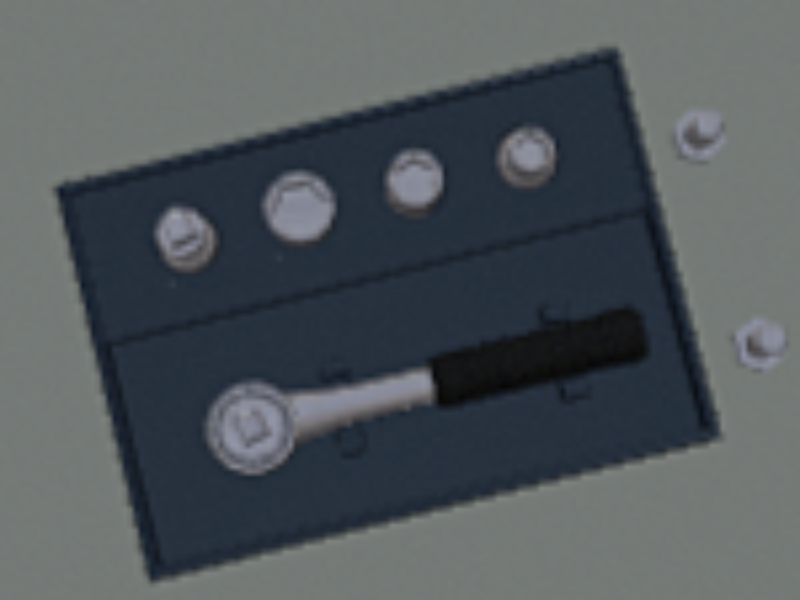

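The crop confirms that the wide grey socket beside the extension is the largest. Moving over.

Request:
{"api": "step_arm", "payload": {
  "increments": [
    [[2.7,-3.7,0.6],[0,0,-4.3]],
    [[2.7,-3.7,0.6],[0,0,-4.3]],
    [[2.7,-3.7,0.6],[0,0,-4.3]],
    [[2.7,-3.7,0.6],[0,0,-4.3]],
    [[2.7,-3.7,0.6],[0,0,-4.3]],
    [[2.7,-3.7,0.6],[0,0,-4.3]],
    [[2.7,-3.7,0.6],[0,0,-4.3]],
    [[2.7,-3.7,0.6],[0,0,-4.3]],
    [[2.7,-3.7,0.6],[0,0,-4.3]],
    [[2.7,-3.7,0.6],[0,0,-4.3]]
  ]
}}

```text
clock: 1.1
tool_pos: [0.4341, 0.2315, 0.2767]
eef_rot: [0.487, 0.873, -0.0, -0.0]
contact_force: [0.8, 0.1, 0.5]
opening: 0.998
finger_force: 0.0
```

Request:
{"api": "step_arm", "payload": {
  "increments": [
    [[2.7,-3.7,0.6],[0,0,-4.3]],
    [[2.7,-3.7,0.6],[0,0,-4.3]],
    [[2.7,-3.7,0.6],[0,0,-4.3]],
    [[2.7,-3.7,0.6],[0,0,-4.3]],
    [[0,0,0],[0,0,0]],
    [[0,0,0],[0,0,0]],
    [[0,0,0],[0,0,0]],
    [[0,0,0],[0,0,0]],
    [[0,0,0],[0,0,0]],
    [[0,0,0],[0,0,0]]
  ]
}}

```text
clock: 2.1
tool_pos: [0.5411, 0.0861, 0.3005]
eef_rot: [0.611, 0.792, 0.0, -0.0]
contact_force: [0.0, -0.4, -0.2]
opening: 0.999
finger_force: 0.0
```

Run:
```python
from h import *
c=r.calibration("wrist");p,d=r.snapshot("wrist");np.savez("w1",p=p,d=d,**c)
save("d.png",cv2.resize(p,(800,600)))
s=r.get_state();print(s)
print("campos",-np.array(c["R"]).T@np.array(c["t"]),c["fov_y"])
for X in([.584,.0945,.084],[.60,.043,.05],[.502,.063,.056]):print(proj(c,X))
```

```text
{'clock': 2.15, 'q': array([-0.29604334,  0.48683077,  0.08745053,  1.69469747, -0.05005012,
        0.96227035,  0.06645576]), 'qd': array([ 0.00512577, -0.00038983,  0.00409557, -0.00360689, -0.00027368,
        0.00097258,  0.00149622]), 'joint_torque': array([-8.67053960e-02, -4.35129261e+01,  1.63239878e+00, -1.62162495e+01,
       -5.78164263e-02,  2.27900228e-02, -1.35891687e-04]), 'tool_pos': array([0.54126148, 0.08588016, 0.30056644]), 'eef_rot': array([ 6.10847059e-01,  7.91748610e-01,  4.64537615e-05, -8.43731185e-05]), 'contact_force': array([0.17619259, 0.03720671, 0.62922978]), 'moment': array([-0.05409075,  0.03879645, -0.01898372]), 'finger_force': 0.0, 'opening': 1.004139847683023}
campos [0.52028605 0.16612225 0.46962772] 65.23327798817776
(np.float64(286.74750915539005), np.float64(158.35380488382162))
(np.float64(284.62859453762616), np.float64(189.23588740297984))
(np.float64(222.36900783022986), np.float64(160.68006816607289))
```

View pics/d.png

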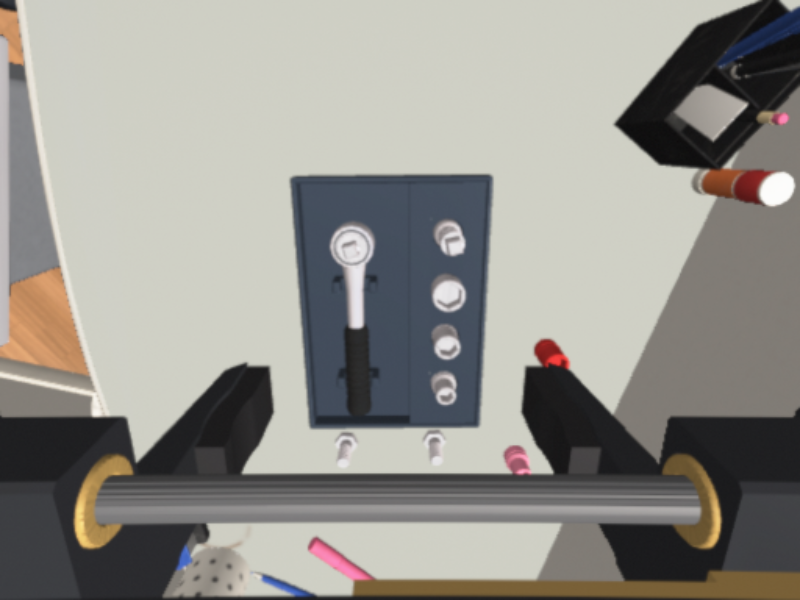

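Wrist picture (800 px scale): the ratchet head's square is at (352,246) and the extension's drive top at (452,243), with the sockets below it in the row at (449,294), (446,343) and (444,388). The tray edges run vertical, so the tool is already aligned with the tray. I'll descend for a closer look at the squares.

Request:
{"api": "step_arm", "payload": {
  "increments": [
    [[0,0,-3],[0,0,0]],
    [[0,0,-3],[0,0,0]],
    [[0,0,-3],[0,0,0]],
    [[0,0,-3],[0,0,0]],
    [[0,0,-2],[0,0,0]],
    [[0,0,0],[0,0,0]],
    [[0,0,0],[0,0,0]],
    [[0,0,0],[0,0,0]],
    [[0,0,0],[0,0,0]],
    [[0,0,0],[0,0,0]]
  ]
}}

```text
clock: 3.15
tool_pos: [0.5422, 0.0854, 0.1615]
eef_rot: [0.611, 0.791, 0.001, 0.001]
contact_force: [0.1, -0.5, -0.0]
opening: 0.997
finger_force: 0.0
```

Run:
```python
from h import *
c=r.calibration("wrist");p,d=r.snapshot("wrist");np.savez("w2",p=p,d=d,**c)
print(r.get_state()["tool_pos"])
out=[]
for n,X in(("ext",[.5825,.094,.084]),("L",[.60,.043,.05]),("head",[.502,.063,.056])):
    u,v=map(int,proj(c,X));print(n,u,v)
    q=p[v-30:v+30,u-30:u+30]; out.append(cv2.resize(q,(390,390),interpolation=cv2.INTER_CUBIC)); 
    if n=="head":h0=(u-30,v-30)
    if n=="ext":e0=(u-30,v-30)
print(e0,h0)
save("e.png",np.hstack([out[0],out[2]]))
```

```text
[0.54201788 0.08534807 0.16132498]
ext 300 192
L 296 230
head 207 192
(270, 162) (177, 162)
```

View pics/e.png

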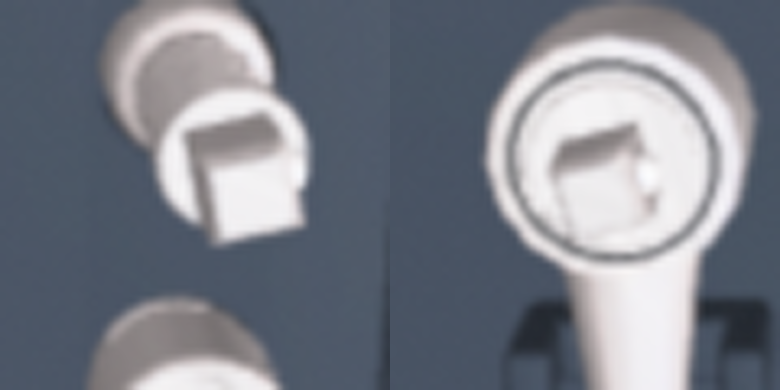

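Left crop: the extension's drive-top corners are about (205,170), (288,150), (305,226) and (213,243), with its shoulder circle at (235,160). Right crop: the ratchet's square-top corners are about (555,172), (638,143), (657,210) and (569,240), and the ring centre is at (613,158).

Run:
```python
from h import *
z=np.load("w2.npz");c={k:z[k] for k in("cx","cy","k1","R","t","fov_y")}
def P(off,u,v,h): return onz(c,off[0]+(u+.5)/6.5-.5,off[1]+(v+.5)/6.5-.5,h)[:2]
def sq(off,pts,h):
    W=np.array([P(off,*q,h) for q in pts])
    E=np.roll(W,-1,0)-W; a=np.degrees(np.arctan2(E[:,1],E[:,0]))
    print("edges mm",np.linalg.norm(E,axis=1)*1e3,"ang",a.round(1),"mod90",(a%90).round(1),"ctr",W.mean(0).round(4))
e=(270,162);h=(177,162)
sq(e,[(205,170),(288,150),(305,226),(213,243)],.084)
sq(h,[(165,172),(248,143),(267,210),(179,240)],.056)
print("ext shoulder",P(e,235,160,.068),"head ring",P(h,223,158,.039))
g=cv2.cvtColor(z["p"],cv2.COLOR_RGB2GRAY);
s=P(e,235,160,.068)
# large socket nose top circle
u,v=map(int,proj(c,[.60,.043,.05]))
q=cv2.resize(g[v-35:v+35,u-35:u+35],None,fx=6,fy=6,interpolation=cv2.INTER_CUBIC)
C=cv2.HoughCircles(q,cv2.HOUGH_GRADIENT,1,100,param1=80,param2=25,minRadius=60,maxRadius=140)
for k in C[0][:2]:
    W=onz(c,u-35+k[0]/6,v-35+k[1]/6,.05);W2=onz(c,u-35+(k[0]+k[2])/6,v-35+k[1]/6,.05);print("L",W,np.linalg.norm(W-W2))
```

```text
edges mm [11.20153759 11.10404578 12.45567664 10.46847036] ang [  29.1  -59.8 -154.1  113.5] mod90 [29.1 30.2 25.9 23.5] ctr [0.589  0.0958]
edges mm [13.23646706 10.72885016 14.1622284  10.82251353] ang [  34.5  -62.4 -145.7  112.7] mod90 [34.5 27.6 34.3 22.7] ctr [0.5041 0.0647]
ext shoulder [0.58929894 0.09603228] head ring [0.5031502  0.06423823]
L [0.6045286 0.045051  0.05     ] 0.014278115303736445
```

Request:
{"api": "step_arm", "payload": {
  "increments": [
    [[2.3,0.5,0],[0,0,0]],
    [[2.3,0.5,0],[0,0,0]],
    [[0,0,0],[0,0,0]],
    [[0,0,-2],[0,0,0]],
    [[0,0,-2],[0,0,0]],
    [[0,0,-2],[0,0,0]],
    [[0,0,-2],[0,0,0]],
    [[0,0,-2],[0,0,0]],
    [[0,0,-2],[0,0,0]],
    [[0,0,-1],[0,0,0]]
  ],
  "fingers": 0.6
}}

```text
clock: 4.2
tool_pos: [0.5857, 0.0949, 0.0292]
eef_rot: [0.611, 0.791, -0.001, -0.001]
contact_force: [0.1, 0.7, -0.1]
opening: 0.598
finger_force: 0.0
```

Request:
{"api": "step_arm", "payload": {
  "increments": [
    [[0,0,0],[0,0,0]],
    [[0,0,0],[0,0,0]],
    [[0,0,0],[0,0,0]],
    [[0,0,0],[0,0,0]],
    [[0,0,0],[0,0,0]],
    [[0,0,0],[0,0,0]],
    [[0,0,0],[0,0,0]],
    [[0,0,0],[0,0,0]],
    [[0,0,0],[0,0,0]],
    [[0,0,0],[0,0,0]]
  ],
  "fingers": 0,
  "grip_force": 40
}}

```text
clock: 5.2
tool_pos: [0.5883, 0.0954, 0.0313]
eef_rot: [0.611, 0.791, 0.001, 0.001]
contact_force: [-0.4, -0.9, 5.6]
opening: 0.214
finger_force: 40.0
```

Request:
{"api": "step_arm", "payload": {
  "increments": [
    [[0,0,1.5],[0,0,0]],
    [[0,0,2],[0,0,0]],
    [[0,0,2],[0,0,0]],
    [[0,0,1.5],[0,0,0]],
    [[-1.7,-0.6,0],[0,0,0]],
    [[-1.7,-0.6,0],[0,0,0]],
    [[-1.7,-0.6,0],[0,0,0]],
    [[-1.7,-0.6,0],[0,0,0]],
    [[-1.7,-0.7,0],[0,0,0]],
    [[0,0,0],[0,0,0]]
  ]
}}

```text
clock: 6.2
tool_pos: [0.4993, 0.0628, 0.1009]
eef_rot: [0.612, 0.791, -0.002, -0.001]
contact_force: [0.5, -1.1, -1.8]
opening: 0.213
finger_force: 40.0
```

Run:
```python
from h import *
c=r.calibration("wrist");p,d=r.snapshot("wrist");np.savez("w3",p=p,d=d,**c)
s=r.get_state();print(s["tool_pos"],s["contact_force"],s["opening"],s["moment"])
u,v=map(int,proj(c,[*s["tool_pos"][:2],.06]));print(u,v)
u0,v0=max(u-60,0),max(v-60,0)
save("f.png",cv2.resize(p[v0:v0+100,u0:u0+120],(720,600),interpolation=cv2.INTER_CUBIC));print(u0,v0)
```

```text
[0.50175081 0.06380962 0.10105479] [ 1.08375985  0.23989135 -1.61269856] 0.21213540047216864 [-0.08770491 -0.03516301 -0.02649475]
257 205
197 145
```

View pics/f.png

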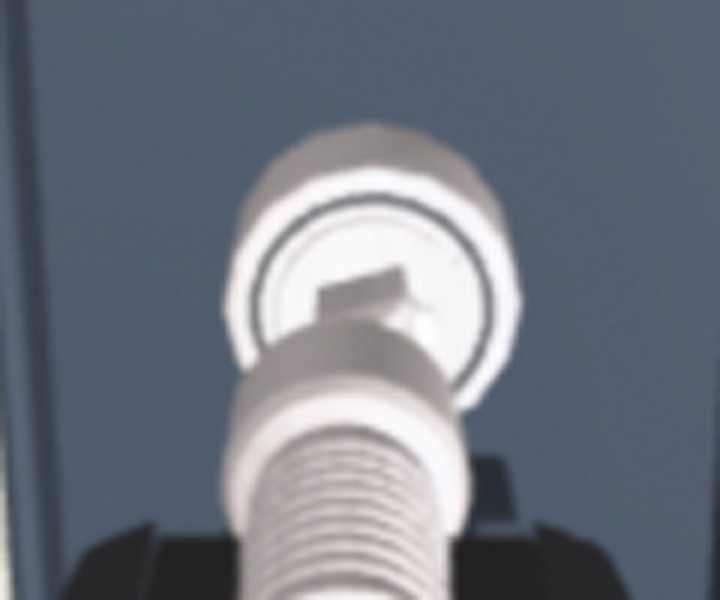

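The picture shows the ratchet ring centred near (372,305) and the extension's collar spanning x 228–470, so it sits slightly left of the head. I'll compute the lateral offset.

Run:
```python
from h import *
z=np.load("w3.npz");c={k:z[k] for k in("cx","cy","k1","R","t","fov_y")}
def P(u,v,h): return onz(c,197+(u+.5)/6-.5,145+(v+.5)/6-.5,h)[:2]
t=np.radians(15.2);X=np.array([np.cos(t),np.sin(t)]);Y=np.array([-X[1],X[0]])
A=P(372,305,.039);s=r.get_state()["tool_pos"][:2]
a,b=P(228,470,.098),P(470,470,.098)
print("head",A,"tcp",s,"ext collar width",np.linalg.norm(a-b),"mid",(a+b)/2)
print("tray-x: head",A@X,"ext",(a+b)/2@X,"tcp",s@X," tray-y head",A@Y,"tcp",s@Y)
# ring extents
print("ring",np.linalg.norm(P(252,305,.039)-P(493,305,.039)), "bottom front of ext edge (350,320)?",P(350,318,.078)@Y-.013)
```

```text
head [0.50302094 0.06444631] tcp [0.50175081 0.06380962] ext collar width 0.025311432746192533 mid [0.49936103 0.06624869]
tray-x: head 0.502320628860265 ext 0.49926131986713723 tcp 0.5009280038433132  tray-y head -0.06969489418351468 tcp -0.06997629587340291
ring 0.032810117205377 bottom front of ext edge (350,320)? -0.07036314387629335
```

Request:
{"api": "step_arm", "payload": {
  "increments": [
    [[0.15,0.06,0],[0,0,2]],
    [[0,0,-0.5],[0,0,0]],
    [[0,0,-0.5],[0,0,0]],
    [[0,0,-0.5],[0,0,0]],
    [[0,0,-0.5],[0,0,0]],
    [[0,0,-0.1],[0,0,0]],
    [[0,0,-0.1],[0,0,0]],
    [[0,0,-0.1],[0,0,0]],
    [[0,0,-0.1],[0,0,0]],
    [[0,0,0],[0,0,0]]
  ]
}}

```text
clock: 7.25
tool_pos: [0.5035, 0.0645, 0.0766]
eef_rot: [0.598, 0.802, -0.0, -0.0]
contact_force: [-2.1, -1.0, -0.7]
opening: 0.209
finger_force: 40.0
```

Request:
{"api": "step_arm", "payload": {
  "increments": [
    [[0,0,-0.1],[0,0,0]],
    [[0,0,-0.1],[0,0,0]],
    [[0,0,-0.1],[0,0,0]],
    [[0,0,0],[0,0,0]],
    [[0,0,0],[0,0,0]],
    [[0,0,0],[0,0,0]],
    [[0,0,0],[0,0,0]],
    [[0,0,0],[0,0,0]],
    [[0,0,0],[0,0,0]],
    [[0,0,0],[0,0,0]]
  ]
}}

```text
clock: 8.25
tool_pos: [0.5034, 0.0646, 0.0733]
eef_rot: [0.597, 0.802, -0.0, -0.0]
contact_force: [-4.0, -1.7, -3.6]
opening: 0.216
finger_force: 40.0
```

Request:
{"api": "step_arm", "payload": {
  "increments": [
    [[-0.05,0,-0.1],[0,0,0]],
    [[0,0,-0.1],[0,0,0]],
    [[0,0,-0.1],[0,0,0]],
    [[0,0,-0.1],[0,0,0]],
    [[0,0,-0.1],[0,0,0]],
    [[0,0,0],[0,0,0]],
    [[0,0,0],[0,0,0]],
    [[0,0,0],[0,0,0]],
    [[0,0,0],[0,0,0]],
    [[0,0,0],[0,0,0]]
  ]
}}

```text
clock: 9.25
tool_pos: [0.5036, 0.0648, 0.069]
eef_rot: [0.597, 0.802, 0.0, 0.0]
contact_force: [-4.1, -2.3, 1.2]
opening: 0.214
finger_force: 40.1
```

Request:
{"api": "step_arm", "payload": {
  "increments": [
    [[-0.05,-0.03,-0.1],[0,0,0]],
    [[0,0,-0.1],[0,0,0]],
    [[0,0,-0.1],[0,0,0]],
    [[0,0,-0.1],[0,0,0]],
    [[0,0,-0.1],[0,0,0]],
    [[0,0,0],[0,0,0]],
    [[0,0,0],[0,0,0]],
    [[0,0,0],[0,0,0]],
    [[0,0,0],[0,0,0]],
    [[0,0,0],[0,0,0]]
  ]
}}

```text
clock: 10.25
tool_pos: [0.5033, 0.0645, 0.0635]
eef_rot: [0.597, 0.802, 0.0, 0.0]
contact_force: [-3.4, -1.9, -2.0]
opening: 0.209
finger_force: 40.0
```

Request:
{"api": "step_arm", "payload": {
  "increments": [
    [[0,0,-0.1],[0,0,0]],
    [[0,0,-0.1],[0,0,0]],
    [[0,0,0],[0,0,0]],
    [[0,0,0],[0,0,0]],
    [[0,0,0],[0,0,0]],
    [[0,0,0],[0,0,0]],
    [[0,0,0],[0,0,0]],
    [[0,0,0],[0,0,0]],
    [[0,0,0],[0,0,0]],
    [[0,0,0],[0,0,0]]
  ]
}}

```text
clock: 11.25
tool_pos: [0.5036, 0.0641, 0.0631]
eef_rot: [0.598, 0.802, 0.0, 0.001]
contact_force: [-4.9, -3.5, 16.6]
opening: 0.211
finger_force: 40.1
```

Request:
{"api": "step_arm", "payload": {
  "increments": [
    [[0,0,0.1],[0,0,0]],
    [[0,0,0.1],[0,0,0]],
    [[0,0,0],[0,0,0]],
    [[0,0,0],[0,0,0]],
    [[0,0,0.5],[0,0,0]],
    [[0,0,2],[0,0,0]],
    [[0,0,2.5],[0,0,0]],
    [[0,0,2.5],[0,0,0]],
    [[0,0,2.5],[0,0,0]],
    [[0,0,0],[0,0,0]]
  ],
  "fingers": 0.55
}}

```text
clock: 12.25
tool_pos: [0.5052, 0.0649, 0.1665]
eef_rot: [0.597, 0.802, 0.002, 0.002]
contact_force: [0.3, 0.2, 0.1]
opening: 0.548
finger_force: 0.0
```

Run:
```python
from h import *
c=r.calibration("wrist");p,d=r.snapshot("wrist");np.savez("w4",p=p,d=d,**c)
s=r.get_state();print(s["tool_pos"],s["opening"])
u,v=map(int,proj(c,[.5035,.0642,.1]));print(u,v,proj(c,[.6035,.0442,.05]))
save("g.png",cv2.resize(p[100:300,170:420],(750,600),interpolation=cv2.INTER_CUBIC))
```

```text
[0.5041884  0.06480584 0.16495398] 0.5482434677904402
250 194 (np.float64(337.37883799309316), np.float64(221.63365701246713))
```

View pics/g.png

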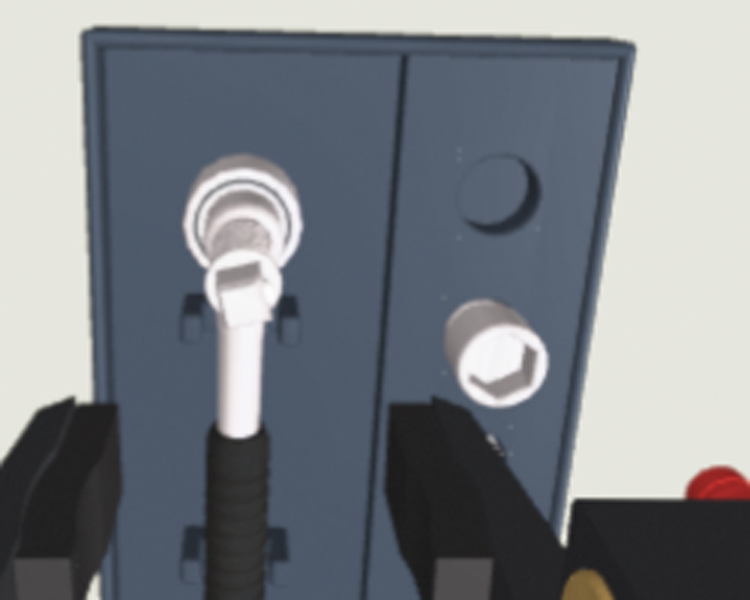

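The picture shows the extension upright on the ratchet with its shoulder at (243,286). The largest socket's nose top is centred at (502,361), with a hexagon flat running from (537,345) to (537,380).

Run:
```python
from h import *
z=np.load("w4.npz");c={k:z[k] for k in("cx","cy","k1","R","t","fov_y")}
def P(u,v,h): return onz(c,170+(u+.5)/3-.5,100+(v+.5)/3-.5,h)[:2]
e=P(243,286,.1);s=P(502,361,.05);print("ext",e,"dia",np.linalg.norm(P(206,286,.1)-P(281,286,.1)),"sock",s,"dia",np.linalg.norm(P(458,361,.05)-P(547,361,.05)),"diff",s-e)
print("pocket81",P(500,194,.022))
def ang(a,b,h):
    w=P(*b,h)-P(*a,h);return np.degrees(np.arctan2(w[1],w[0])),np.linalg.norm(w)
print("hex flat",ang((537,345),(537,380),.05),ang((470,376),(500,398),.05),ang((500,398),(537,380),.05))
print("ext sq bottom",ang((224,325),(272,314),.116),"left",ang((219,283),(224,325),.116))
```

```text
ext [0.50370802 0.06374885] dia 0.02081475528409048 sock [0.60243444 0.04581935] dia 0.030789111922589023 diff [ 0.09872642 -0.0179295 ]
pocket81 [0.58948222 0.09674178]
hex flat (np.float64(-67.63745159136133), np.float64(0.0133104315465757)) (np.float64(-20.592600736142277), np.float64(0.014042635633786677)) (np.float64(46.09561893961456), np.float64(0.014107719241077512))
ext sq bottom (np.float64(30.347496999853384), np.float64(0.012946906436615335)) left (np.float64(-67.58274194865234), np.float64(0.011743610558421403))
```

Request:
{"api": "step_arm", "payload": {
  "increments": [
    [[2.5,-0.5,0],[0,0,6]],
    [[2.5,-0.5,0],[0,0,6]],
    [[2.5,-0.5,0],[0,0,6]],
    [[2.4,-0.4,0],[0,0,6]],
    [[0,0,-2.5],[0,0,0]],
    [[0,0,-2.5],[0,0,0]],
    [[0,0,-2.5],[0,0,0]],
    [[0,0,-1.5],[0,0,0]],
    [[0,0,0],[0,0,0]],
    [[0,0,0],[0,0,0]]
  ]
}}

```text
clock: 13.3
tool_pos: [0.6021, 0.0456, 0.0735]
eef_rot: [0.418, 0.909, -0.0, -0.0]
contact_force: [0.5, 0.2, 0.9]
opening: 0.547
finger_force: 0.0
```

Request:
{"api": "step_arm", "payload": {
  "increments": [
    [[0.05,0,-1.5],[0,0,0]],
    [[0,0,-1.5],[0,0,0]],
    [[0,0,-1],[0,0,0]],
    [[0,0,-0.7],[0,0,0]],
    [[0,0,0],[0,0,0]],
    [[0,0,0],[0,0,0]],
    [[0,0,0],[0,0,0]],
    [[0,0,0],[0,0,0]],
    [[0,0,0],[0,0,0]],
    [[0,0,0],[0,0,0]]
  ]
}}

```text
clock: 14.3
tool_pos: [0.6027, 0.0455, 0.0268]
eef_rot: [0.418, 0.909, 0.0, 0.0]
contact_force: [0.0, -0.1, 0.3]
opening: 0.554
finger_force: 0.0
```

Request:
{"api": "step_arm", "payload": {
  "increments": [
    [[0,0,0],[0,0,0]],
    [[0,0,0],[0,0,0]],
    [[0,0,0],[0,0,0]],
    [[0,0,0],[0,0,0]],
    [[0,0,0],[0,0,0]],
    [[0,0,0],[0,0,0]],
    [[0,0,0],[0,0,0]],
    [[0,0,0],[0,0,0]],
    [[0,0,0],[0,0,0]],
    [[0,0,0],[0,0,0]]
  ],
  "fingers": 0,
  "grip_force": 40
}}

```text
clock: 15.3
tool_pos: [0.6057, 0.0468, 0.0297]
eef_rot: [0.418, 0.909, 0.002, 0.003]
contact_force: [-0.8, 1.6, 17.8]
opening: 0.097
finger_force: 35.8
```

Run:
```python
from h import *
c=r.calibration("wrist");p,d=r.snapshot("wrist");np.savez("w5",p=p,d=d,**c)
s=r.get_state();print(s["tool_pos"],s["opening"],s["contact_force"],s["moment"])
q,_=r.snapshot("scene")
u,v=map(int,proj(c,s["tool_pos"]));print(u,v)
cs=r.calibration("scene");U,V=map(int,proj(cs,s["tool_pos"]))
a=cv2.resize(p[90:330,120:420],(400,320));b=cv2.resize(q[V-70:V+50,U-75:U+75],(400,320),interpolation=cv2.INTER_CUBIC)
save("i.png",np.hstack([a,b]))
```

```text
[0.60572132 0.04672551 0.02967735] 0.10199126552995126 [-0.35025001  1.11819549 18.96121942] [ 0.26598381  0.26232149 -0.01176114]
253 229
```

View pics/i.png

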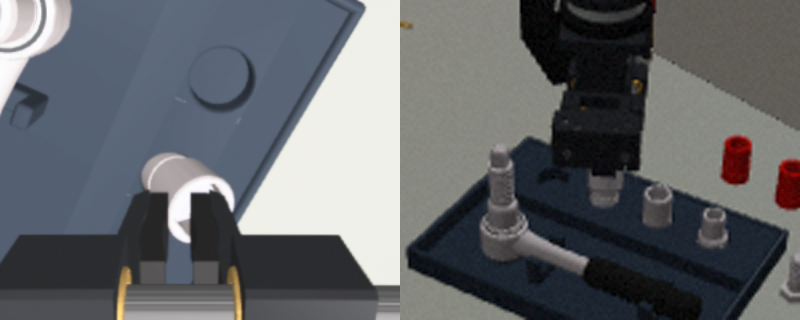

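The fingers are nearly shut beside the socket. Its nose is at (200,205) in the left crop, on the camera side of the fingers, so it seems to have squirted out towards +y. I'll check with depth.

Run:
```python
from h import *
z=np.load("w5.npz");c={k:z[k] for k in("cx","cy","k1","R","t","fov_y")};D=z["d"]
g=lambda u,v:(120+u*.75,90+v*.75)
for n,q in(("rim top",(195,187)),("rim right",(229,200)),("rim left",(176,205)),("rim bottom",(187,238)),("body",(180,165)),("low end",(150,170)),("fingL tip",(152,203)),("fingR tip",(208,203)),("fingL far",(152,265)),("step",(140,110))):
    print(n,dep(c,*g(*q),D).round(4))
```

```text
rim top [0.6038 0.0593 0.0524]
rim right [0.6211 0.062  0.0463]
rim left [0.6018 0.0498 0.0566]
rim bottom [0.6163 0.0399 0.054 ]
body [0.5966 0.0585 0.0396]
low end [0.5917 0.0428 0.0251]
fingL tip [0.5924 0.0466 0.0616]
fingR tip [0.6087 0.0606 0.0617]
fingL far [0.5945 0.0473 0.0979]
step [0.5699 0.0621 0.0234]
```

Run:
```python
from h import *
def load(n):
    z=np.load(n+".npz");return {k:z[k] for k in("cx","cy","k1","R","t","fov_y")},z["d"]
c,D=load("w4");T=np.array([.5042,.0648,.165]);a=np.radians(16.6)
def rel(P,T,a):
    d=P-T;return (np.array([d[0]*np.cos(a)+d[1]*np.sin(a),-d[0]*np.sin(a)+d[1]*np.cos(a),d[2]])*1e3).round(1)
print("tcp px",proj(c,T))
for q in((85,410),(60,420),(105,425),(410,425),(450,425),(420,410)):
    u,v=170+q[0]/3,100+q[1]/3;print("w4 tooly,cam,z",rel(dep(c,u,v,D),T,a))
c,D=load("w5");T=np.array([.6057,.0467,.0297]);a=np.radians(40.6)
for q in((195,187),(229,200),(176,205),(187,238),(215,180),(180,165),(150,170),(145,160),(152,198),(208,198),(165,220),(195,220)):
    u,v=120+q[0]*.75,90+q[1]*.75;print("w5",q,rel(dep(c,u,v,D),T,a))
```

```text
tcp px (np.float64(251.61055519512846), np.float64(228.39165917106033))
w4 tooly,cam,z [-28.1   8.9  28.1]
w4 tooly,cam,z [-31.5   9.5  32.8]
w4 tooly,cam,z [-23.8   8.8  33.3]
w4 tooly,cam,z [28.1  8.9 33.8]
w4 tooly,cam,z [34.3 10.2 36.2]
w4 tooly,cam,z [31.   8.4 27.4]
w5 (195, 187) [ 6.7 10.8 22.7]
w5 (229, 200) [21.6  1.6 16.6]
w5 (176, 205) [-0.9  4.9 26.9]
w5 (187, 238) [  3.7 -12.   24.3]
w5 (215, 180) [15.1 12.3 19.5]
w5 (180, 165) [ 0.8 14.9  9.9]
w5 (150, 170) [-13.2   6.1  -4.6]
w5 (145, 160) [-15.6  10.3  -6.8]
w5 (152, 198) [-10.4   8.4  27.5]
w5 (208, 198) [11.8  7.8 26.5]
w5 (165, 220) [-4.9  8.3 43.9]
w5 (195, 220) [ 5.8  8.  43.5]
```

Request:
{"api": "step_arm", "payload": {
  "increments": [
    [[0,0,0],[0,0,0]],
    [[0,0,0],[0,0,0]],
    [[0,0,0],[0,0,0]],
    [[0,0,0.5],[0,0,0]],
    [[0,0,2],[0,0,0]],
    [[0,0,2.5],[0,0,0]],
    [[0,0,2.5],[0,0,0]],
    [[0,0,0],[0,0,0]],
    [[0,0,0],[0,0,0]],
    [[0,0,0],[0,0,0]]
  ],
  "fingers": 0.6
}}

```text
clock: 16.4
tool_pos: [0.6016, 0.0455, 0.1005]
eef_rot: [0.418, 0.909, -0.001, -0.001]
contact_force: [-0.1, -0.4, 0.6]
opening: 0.6
finger_force: 0.0
```

Run:
```python
from h import *
c=r.calibration("wrist");p,d=r.snapshot("wrist");np.savez("w6",p=p,d=d,**c)
q,_=r.snapshot("scene");s=r.get_state();print(s["tool_pos"],s["opening"],s["contact_force"])
u,v=map(int,proj(c,[.6025,.0455,.05]));print(u,v)
cs=r.calibration("scene");U,V=map(int,proj(cs,[.6025,.0455,.05]))
a=cv2.resize(p[v-50:v+50,u-50:u+50],(400,400),interpolation=cv2.INTER_CUBIC);b=cv2.resize(q[V-50:V+50,U-50:U+50],(400,400),interpolation=cv2.INTER_CUBIC)
save("j.png",np.hstack([a,b]));print(u-50,v-50)
```

```text
[0.60161517 0.04548148 0.10035126] 0.5975982816737049 [-1.01113726 -0.86539833 -0.28823039]
254 201
204 151
```

View pics/j.png

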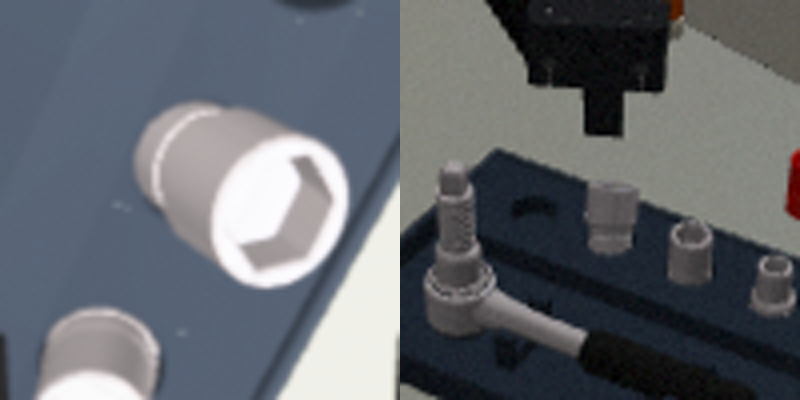

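The largest socket's nose rim is at about (280,212) in the left crop, leaning, with its lower collar half out of the pocket. The medium and small sockets look undisturbed. The fingertips' lower edge in the scene crop is at (603,135).

Run:
```python
from h import *
z=np.load("w6.npz");c={k:z[k] for k in("cx","cy","k1","R","t","fov_y")};D=z["d"];p=z["p"]
cs=r.calibration("scene");T=[.6016,.0455,.1005]
U,V=map(int,proj(cs,[.6025,.0455,.05]))
print("tip seen",U-50+203/4,V-50+135/4)
for h in(0,.01,.02,.027,.035):print(h,proj(cs,[T[0],T[1],T[2]+h]))
# rim points: bright pixels in window, z>0.035
pts=[]
g=p.min(axis=2)
for v in range(151+30,151+75):
    for u in range(204+50,204+90):
        if g[v,u]>225 and D[v,u]>0:pts.append(dep(c,u,v,D))
pts=np.array(pts);print(len(pts),pts[:,2].min(),pts[:,2].max())
for q in((215,205),(285,135),(345,190),(285,285),(235,268),(330,152),(220,170),(330,245)):print(q,dep(c,204+q[0]/4,151+q[1]/4,D).round(4))
for q in((150,150),(190,190),(230,140),(145,125)):print("side",q,dep(c,204+q[0]/4,151+q[1]/4,D).round(4))
```

```text
tip seen 244.75 176.75
0 (np.float64(244.8922196710533), np.float64(175.8338480525455))
0.01 (np.float64(244.92753049149084), np.float64(172.2402600985881))
0.02 (np.float64(244.96325134177565), np.float64(168.60250794702165))
0.027 (np.float64(244.98850386438403), np.float64(166.0293525706244))
0.035 (np.float64(245.01761767900356), np.float64(163.06121913781257))
629 -7.83628425563565e-05 0.05977724979085711
(215, 205) [0.6027 0.0489 0.0578]
(285, 135) [0.6053 0.0665 0.051 ]
(345, 190) [0.6304 0.0607 0.0246]
(285, 285) [0.636  0.0351 0.0236]
(235, 268) [0.6148 0.041  0.0556]
(330, 152) [0.6156 0.0687 0.0459]
(220, 170) [0.5996 0.054  0.0548]
(330, 245) [0.6291 0.0541 0.0456]
side (150, 150) [0.5918 0.041  0.028 ]
side (190, 190) [0.5988 0.0461 0.0507]
side (230, 140) [0.5986 0.0582 0.048 ]
side (145, 125) [0.5883 0.0432 0.0229]
```

Request:
{"api": "step_arm", "payload": {
  "increments": [
    [[0.1,0,0],[0,0,0]],
    [[0,0,0],[0,0,0]],
    [[0,0,-1],[0,0,0]],
    [[0,0,-2],[0,0,0]],
    [[0,0,-2],[0,0,0]],
    [[0,0,-2],[0,0,0]],
    [[0,0,-1],[0,0,0]],
    [[0,0,0],[0,0,0]],
    [[0,0,0],[0,0,0]],
    [[0,0,0],[0,0,0]]
  ],
  "fingers": 0.85,
  "grip_force": 15
}}

```text
clock: 17.5
tool_pos: [0.6043, 0.0456, 0.0224]
eef_rot: [0.418, 0.909, 0.001, 0.001]
contact_force: [-0.2, -0.3, -1.0]
opening: 0.849
finger_force: 0.0
```

Request:
{"api": "step_arm", "payload": {
  "increments": [
    [[0,0,-0.2],[0,0,0]],
    [[0,0,-0.2],[0,0,0]],
    [[0,0,-0.2],[0,0,0]],
    [[0,0,-0.2],[0,0,0]],
    [[0,0,-0.1],[0,0,0]],
    [[0,0,-0.1],[0,0,0]],
    [[0,0,-0.1],[0,0,0]],
    [[0,0,0],[0,0,0]],
    [[0,0,0],[0,0,0]],
    [[0,0,0],[0,0,0]]
  ]
}}

```text
clock: 18.5
tool_pos: [0.6036, 0.0455, 0.0106]
eef_rot: [0.418, 0.909, 0.0, 0.0]
contact_force: [0.1, -0.2, 1.0]
opening: 0.847
finger_force: 0.0
```

Request:
{"api": "step_arm", "payload": {
  "increments": [
    [[-0.05,0,-0.1],[0,0,0]],
    [[0,0,-0.1],[0,0,0]],
    [[0,0,-0.1],[0,0,0]],
    [[0,0,-0.1],[0,0,0]],
    [[0,0,0],[0,0,0]],
    [[0,0,0],[0,0,0]],
    [[0,0,0],[0,0,0]],
    [[0,0,0],[0,0,0]],
    [[0,0,0],[0,0,0]],
    [[0,0,0],[0,0,0]]
  ]
}}

```text
clock: 19.5
tool_pos: [0.6031, 0.0455, 0.0066]
eef_rot: [0.418, 0.909, 0.0, 0.0]
contact_force: [-0.1, -0.2, 0.3]
opening: 0.85
finger_force: 0.0
```

Request:
{"api": "step_arm", "payload": {
  "increments": [
    [[0,0,0],[0,0,0]],
    [[0,0,0],[0,0,0]],
    [[0,0,0],[0,0,0]],
    [[0,0,0],[0,0,0]],
    [[0,0,0],[0,0,0]],
    [[0,0,0],[0,0,0]],
    [[0,0,0],[0,0,0]],
    [[0,0,0],[0,0,0]],
    [[0,0,0],[0,0,0]],
    [[0,0,0],[0,0,0]]
  ],
  "fingers": 0
}}

```text
clock: 20.5
tool_pos: [0.6082, 0.049, 0.0083]
eef_rot: [0.417, 0.909, 0.004, 0.004]
contact_force: [5.1, 4.7, 4.1]
opening: 0.398
finger_force: 15.0
```

Request:
{"api": "step_arm", "payload": {
  "increments": [
    [[0,0,0.2],[0,0,0]],
    [[0,0,0.2],[0,0,0]],
    [[0,0,0.2],[0,0,0]],
    [[0,0,0.2],[0,0,0]],
    [[0,0,0.2],[0,0,0]],
    [[0,0,0.2],[0,0,0]],
    [[0,0,0],[0,0,0]],
    [[0,0,0],[0,0,0]],
    [[0,0,0],[0,0,0]],
    [[0,0,0],[0,0,0]]
  ]
}}

```text
clock: 21.5
tool_pos: [0.6028, 0.0454, 0.0185]
eef_rot: [0.418, 0.909, -0.0, -0.0]
contact_force: [0.6, 1.7, 0.6]
opening: 0.35
finger_force: 14.7
```

Request:
{"api": "step_arm", "payload": {
  "increments": [
    [[0,0,1],[0,0,0]],
    [[0,0,2],[0,0,0]],
    [[0,0,2.5],[0,0,0]],
    [[0,0,2.5],[0,0,0]],
    [[0,0,2.5],[0,0,0]],
    [[0,0,1.5],[0,0,0]],
    [[0,0,0],[0,0,0]],
    [[0,0,0],[0,0,0]],
    [[0,0,0],[0,0,0]],
    [[0,0,0],[0,0,0]]
  ],
  "grip_force": 35
}}

```text
clock: 22.5
tool_pos: [0.6021, 0.0453, 0.1374]
eef_rot: [0.418, 0.909, -0.001, -0.001]
contact_force: [-0.0, 0.0, -1.4]
opening: 0.346
finger_force: 34.4
```

Run:
```python
from h import *
c=r.calibration("wrist");p,d=r.snapshot("wrist");np.savez("w7",p=p,d=d,**c)
q,qd=r.snapshot("scene");np.savez("s7",p=q,d=qd);s=r.get_state();T=s["tool_pos"];print(T,s["opening"],s["contact_force"])
# wrist: points in tool frame, within the gap region
a=np.radians(40.6)
f=K(c);V,U=np.mgrid[0:384,0:512]
X=[];
for v in range(120,300):
    for u in range(190,320):
        if d[v,u]>0 and p[v,u].min()>90:
            P=dep(c,u,v,d)-T; X.append([P[0]*np.cos(a)+P[1]*np.sin(a),-P[0]*np.sin(a)+P[1]*np.cos(a),P[2],u,v])
X=np.array(X);m=(abs(X[:,0])<.03)&(abs(X[:,1])<.035)&(X[:,2]>-.03)&(X[:,2]<.08);X=X[m]
print(len(X),X.min(0),X.max(0))
for z0 in np.arange(-.03,.06,.004):
    k=X[(X[:,2]>=z0)&(X[:,2]<z0+.004)]
    if len(k):print(round(z0,3),len(k),"toolY",(k[:,0].min()*1e3).round(1),(k[:,0].max()*1e3).round(1),"cam",(k[:,1].min()*1e3).round(1),(k[:,1].max()*1e3).round(1))
save("k.png",np.hstack([cv2.resize(p[120:300,170:350],(400,400)),cv2.resize(q[120:220,200:300],(400,400),interpolation=cv2.INTER_CUBIC)]))
```

```text
[0.60245732 0.04544586 0.13767214] 0.3445093173908838 [ 0.3869481  -0.00716312 -0.30018353]
3923 [-1.62079958e-02 -1.60843798e-02 -2.71909422e-03  2.24000000e+02
  2.12000000e+02] [2.99831023e-02 1.49261637e-02 6.81921160e-02 3.19000000e+02
 2.97000000e+02]
-0.006 7 toolY -9.4 7.4 cam 5.7 11.0
-0.002 92 toolY -16.2 8.6 cam 1.3 12.0
0.002 97 toolY -16.0 7.1 cam 0.5 12.1
0.006 105 toolY -15.0 6.4 cam 3.2 12.3
0.01 6 toolY -9.9 -3.0 cam 8.8 11.4
0.014 49 toolY -15.2 11.6 cam 5.9 14.4
0.018 146 toolY -15.7 13.7 cam 3.1 14.6
0.022 937 toolY -15.6 25.8 cam -13.2 14.9
0.026 430 toolY -15.2 28.9 cam -13.3 14.7
0.03 421 toolY -15.1 29.0 cam -13.1 14.8
0.034 754 toolY -15.5 29.6 cam -16.1 14.8
0.038 862 toolY -15.0 29.6 cam -16.1 14.8
0.042 10 toolY 15.3 30.0 cam -9.8 10.7
0.046 2 toolY 16.6 29.8 cam -9.1 10.6
0.05 2 toolY 16.8 16.8 cam -9.2 -8.8
```

View pics/k.png

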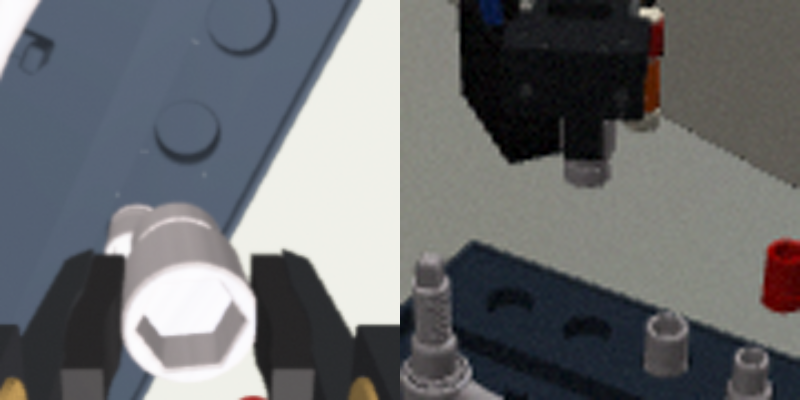

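The socket is held upright and centred in the pads, with its lower face at tool z −1 mm. I'll move over the extension and turn −20° as the start of the search.

Request:
{"api": "step_arm", "payload": {
  "increments": [
    [[-2.5,0.5,0],[0,0,-5]],
    [[-2.5,0.5,0],[0,0,-5]],
    [[-2.5,0.5,0],[0,0,-5]],
    [[-2.4,0.4,0],[0,0,-5]],
    [[0,0,0],[0,0,0]],
    [[0,0,0],[0,0,0]],
    [[0,0,0],[0,0,0]],
    [[0,0,0],[0,0,0]],
    [[0,0,0],[0,0,0]],
    [[0,0,0],[0,0,0]]
  ]
}}

```text
clock: 23.6
tool_pos: [0.5044, 0.0644, 0.1385]
eef_rot: [0.569, 0.822, 0.0, 0.0]
contact_force: [-0.3, 0.8, -1.0]
opening: 0.343
finger_force: 34.4
```

Run:
```python
from h import *
s=r.get_state();print(s["tool_pos"],s["opening"],s["contact_force"],s["moment"],s["q"].round(2))
```

```text
[0.50444559 0.06439657 0.13845687] 0.3432125723828715 [-0.34815856  0.7579861  -1.02387848] [-0.02822613  0.02124102 -0.00083152] [-0.23  0.66  0.02  2.   -0.03  0.48  0.17]
```

Request:
{"api": "step_arm", "payload": {
  "increments": [
    [[-0.1,0.02,-0.5],[0,0,0]],
    [[0,0,-0.6],[0,0,0]],
    [[0,0,-0.6],[0,0,0]],
    [[0,0,-0.1],[0,0,0]],
    [[0,0,-0.1],[0,0,0]],
    [[0,0,-0.1],[0,0,0]],
    [[0,0,-0.1],[0,0,0]],
    [[0,0,-0.1],[0,0,0]],
    [[0,0,0],[0,0,0]],
    [[0,0,0],[0,0,0]]
  ]
}}

```text
clock: 24.6
tool_pos: [0.5046, 0.0647, 0.1188]
eef_rot: [0.569, 0.822, 0.001, 0.002]
contact_force: [-2.5, -0.2, 20.5]
opening: 0.345
finger_force: 34.9
```

Request:
{"api": "step_arm", "payload": {
  "increments": [
    [[0,0,0.1],[0,0,0]],
    [[0,0,0],[0,0,2]],
    [[0,0,0],[0,0,2]],
    [[0,0,0],[0,0,2]],
    [[0,0,0],[0,0,2]],
    [[0,0,0],[0,0,2]],
    [[0,0,0],[0,0,2]],
    [[0,0,0],[0,0,0]],
    [[0,0,0],[0,0,0]],
    [[0,0,0],[0,0,0]]
  ]
}}

```text
clock: 25.6
tool_pos: [0.5045, 0.0646, 0.119]
eef_rot: [0.48, 0.877, 0.001, 0.002]
contact_force: [-0.7, -0.4, 12.2]
opening: 0.345
finger_force: 34.7
```

Request:
{"api": "step_arm", "payload": {
  "increments": [
    [[0,0,0],[0,0,2]],
    [[0,0,0],[0,0,2]],
    [[0,0,0],[0,0,2]],
    [[0,0,0],[0,0,2]],
    [[0,0,0],[0,0,2]],
    [[0,0,0],[0,0,2]],
    [[0,0,0],[0,0,2]],
    [[0,0,0],[0,0,2]],
    [[0,0,0],[0,0,2]],
    [[0,0,0],[0,0,0]]
  ]
}}

```text
clock: 26.6
tool_pos: [0.5045, 0.0653, 0.1184]
eef_rot: [0.336, 0.942, 0.001, 0.001]
contact_force: [1.0, 0.5, 4.9]
opening: 0.345
finger_force: 34.5
```

Request:
{"api": "step_arm", "payload": {
  "increments": [
    [[0,0,-0.05],[0,0,1]],
    [[0,0,-0.05],[0,0,1]],
    [[0,0,0],[0,0,1]],
    [[0,0,-0.05],[0,0,1]],
    [[0,0,0],[0,0,1]],
    [[0,0,0],[0,0,0]],
    [[0,0,0],[0,0,0]],
    [[0,0,0],[0,0,0]],
    [[0,0,0],[0,0,0]],
    [[0,0,0],[0,0,0]]
  ]
}}

```text
clock: 27.6
tool_pos: [0.5054, 0.0657, 0.1176]
eef_rot: [0.295, 0.955, 0.002, 0.002]
contact_force: [1.2, 1.4, 10.2]
opening: 0.345
finger_force: 34.7
```

Request:
{"api": "step_arm", "payload": {
  "increments": [
    [[-0.1,-0.06,0.05],[0,0,0]],
    [[-0.1,-0.06,0],[0,0,0]],
    [[0,0,0],[0,0,0]],
    [[0,0,0],[0,0,0]],
    [[0,0,0],[0,0,0]],
    [[0,0,0],[0,0,0]],
    [[0,0,0],[0,0,0]],
    [[0,0,0],[0,0,0]],
    [[0,0,0],[0,0,0]],
    [[0,0,0],[0,0,0]]
  ]
}}

```text
clock: 28.6
tool_pos: [0.5033, 0.0646, 0.1179]
eef_rot: [0.295, 0.955, 0.002, 0.002]
contact_force: [1.1, 1.2, 9.5]
opening: 0.348
finger_force: 34.6
```

Request:
{"api": "step_arm", "payload": {
  "increments": [
    [[0,0,0],[0,0,1]],
    [[0,0,0],[0,0,1]],
    [[0,0,0],[0,0,1]],
    [[0,0,0],[0,0,1]],
    [[0,0,0],[0,0,1]],
    [[0,0,0],[0,0,1]],
    [[0,0,0],[0,0,0]],
    [[0,0,0],[0,0,0]],
    [[0,0,0],[0,0,0]],
    [[0,0,0],[0,0,0]]
  ]
}}

```text
clock: 29.6
tool_pos: [0.5031, 0.0646, 0.1178]
eef_rot: [0.245, 0.97, 0.001, 0.002]
contact_force: [0.5, 0.2, 8.9]
opening: 0.346
finger_force: 34.6
```

Run:
```python
from h import *
s=r.get_state();print(s["moment"])
import cv2
q,_=r.snapshot("scene");np.savez("s8",p=q)
c=r.calibration("wrist");p,d=r.snapshot("wrist");np.savez("w8",p=p,d=d,**c)
T=s["tool_pos"];print(T)
X=[];a=np.radians(62)
for v in range(120,300):
    for u in range(170,340):
        if d[v,u]>0 and p[v,u].min()>90:
            P=dep(c,u,v,d)-T; X.append([P[0]*np.cos(a)+P[1]*np.sin(a),-P[0]*np.sin(a)+P[1]*np.cos(a),P[2]])
X=np.array(X);m=(abs(X[:,0])<.017)&(abs(X[:,1])<.02);X=X[m]*1e3
for z0 in np.arange(-30,48,4):
    k=X[(X[:,2]>=z0)&(X[:,2]<z0+4)]
    if len(k)>3:print(z0,len(k),"toolY",k[:,0].min().round(1),k[:,0].max().round(1),"cam",k[:,1].min().round(1),k[:,1].max().round(1))
# rim plane
k=X[(X[:,2]>36)]
A=np.c_[k[:,:2],np.ones(len(k))];print(np.linalg.lstsq(A,k[:,2],rcond=None)[0],len(k))
```

```text
[ 0.27042884 -0.12909187 -0.04932316]
[0.50314805 0.06458113 0.11784579]
-30 54 toolY -11.6 7.5 cam 0.7 10.7
-26 50 toolY -11.5 6.5 cam 4.3 10.7
-22 28 toolY -12.6 7.0 cam 3.9 11.4
-18 186 toolY -13.2 7.0 cam 2.2 11.5
-14 12 toolY -6.3 -1.7 cam 7.3 9.5
-6 5 toolY 5.8 9.0 cam 4.1 8.8
-2 78 toolY -15.1 8.1 cam 3.9 12.8
2 104 toolY -15.5 8.7 cam 1.6 12.7
6 133 toolY -14.8 7.9 cam 3.6 12.7
10 27 toolY -13.9 2.5 cam 5.3 12.2
14 26 toolY -1.5 11.9 cam 6.8 14.5
18 157 toolY -14.9 13.0 cam 4.9 14.9
22 790 toolY -14.4 13.6 cam -12.7 15.1
26 485 toolY -14.6 13.8 cam -13.4 14.9
30 434 toolY -14.5 14.3 cam -12.9 14.7
34 614 toolY -15.4 15.5 cam -16.5 14.6
38 1048 toolY -14.9 15.5 cam -16.5 14.7
[-7.56056965e-02  1.36639087e-02  3.88204563e+01] 1437
```

Request:
{"api": "step_arm", "payload": {
  "increments": [
    [[-0.05,0.03,0],[0,0,2]],
    [[0,0,0],[0,0,2]],
    [[0,0,0],[0,0,2]],
    [[0,0,0],[0,0,2]],
    [[0,0,0],[0,0,2]],
    [[0,0,0],[0,0,1]],
    [[0,0,0],[0,0,1]],
    [[0,0,0],[0,0,0]],
    [[0,0,0],[0,0,0]],
    [[0,0,0],[0,0,0]]
  ]
}}

```text
clock: 30.7
tool_pos: [0.5023, 0.0647, 0.1178]
eef_rot: [0.142, 0.99, 0.001, 0.002]
contact_force: [-0.2, 1.1, 9.0]
opening: 0.344
finger_force: 34.7
```

Request:
{"api": "step_arm", "payload": {
  "increments": [
    [[0.05,0,-0.05],[0,0,2]],
    [[0,0,0],[0,0,2]],
    [[0,0,0],[0,0,2]],
    [[0,0,0],[0,0,2]],
    [[0,0,0],[0,0,2]],
    [[0,0,0],[0,0,2]],
    [[0,0,0],[0,0,2]],
    [[0,0,0],[0,0,2]],
    [[0,0,0],[0,0,0]],
    [[0,0,0],[0,0,0]]
  ]
}}

```text
clock: 31.7
tool_pos: [0.5025, 0.0645, 0.1173]
eef_rot: [0.003, 1.0, 0.001, 0.002]
contact_force: [-1.1, 0.2, 8.5]
opening: 0.345
finger_force: 34.7
```

Request:
{"api": "step_arm", "payload": {
  "increments": [
    [[0.05,0,0],[0,0,2]],
    [[0,0,0],[0,0,2]],
    [[0,0,0],[0,0,2]],
    [[0,0,0],[0,0,2]],
    [[0,0,0],[0,0,2]],
    [[0,0,0],[0,0,2]],
    [[0,0,0],[0,0,2]],
    [[0,0,0],[0,0,2]],
    [[0,0,0],[0,0,0]],
    [[0,0,0],[0,0,0]]
  ]
}}

```text
clock: 32.7
tool_pos: [0.5015, 0.0639, 0.116]
eef_rot: [-0.136, 0.991, 0.0, -0.0]
contact_force: [0.1, -0.2, 4.1]
opening: 0.352
finger_force: 34.5
```

Run:
```python
from h import *
s=r.get_state();print(s["moment"],s["q"].round(2))
c=r.calibration("wrist");p,d=r.snapshot("wrist");np.savez("w9",p=p,d=d,**c)
T=s["tool_pos"];e=s["eef_rot"];th=2*np.arctan2(e[1],e[0])-np.pi/2;print(T,np.degrees(th))
V,U=np.where((d>0)&(p.min(2)>90))
X=np.array([dep(c,u,v,d)-T for u,v in zip(U,V)])
Y=np.c_[X[:,0]*np.cos(th)+X[:,1]*np.sin(th),-X[:,0]*np.sin(th)+X[:,1]*np.cos(th),X[:,2]]*1e3
k=(abs(Y[:,0])<20)&(abs(Y[:,1])<20)&(abs(Y[:,2])<60);Y=Y[k];u=U[k];v=V[k]
def circ(z0,z1,R,nm):
    m=(Y[:,2]>z0)&(Y[:,2]<z1)&(Y[:,1]>0);q=Y[m]
    from scipy.optimize import least_squares
    s=least_squares(lambda b:np.hypot(q[:,0]-b[0],q[:,1]-b[1])-R,[0,0],loss="soft_l1",f_scale=.5)
    print(nm,len(q),s.x.round(2),"rms",np.sqrt(np.mean(s.fun**2)).round(2))
circ(2,12,13,"collar");circ(20,34,15.5,"nose");circ(-14-21,-14-4,10,"shank")
circ(-14-21,-14-13,10,"shank low");circ(-14-12,-14-4,10,"shank hi")
# flat rim: pixels of rim annulus with z near max
m=(Y[:,2]>36)&(np.hypot(Y[:,0],Y[:,1]+.5)>12.5)&(np.hypot(Y[:,0],Y[:,1]+.5)<15)
q=Y[m];print(len(q),np.linalg.lstsq(np.c_[q[:,:2],np.ones(len(q))],q[:,2],rcond=None)[0])
```

```text
[ 0.1002694  -0.05152309  0.05611083] [ 0.01  0.72 -0.37  2.01  0.51  0.51  1.11]
[0.50153062 0.0638742  0.11602594] 105.61140827567444
collar 222 [-2.96 -1.43] rms 0.32
nose 700 [-0.84 -1.37] rms 4.24
shank 206 [-2.76 -1.86] rms 0.27
shank low 100 [-2.58 -1.87] rms 0.22
shank hi 97 [-2.97 -1.84] rms 0.28
890 [-8.32350024e-02 -1.53721152e-02  3.89072329e+01]
```

Request:
{"api": "step_arm", "payload": {
  "increments": [
    [[0.05,0,-0.1],[0,0,1]],
    [[0,0,-0.1],[0,0,1]],
    [[0,0,-0.1],[0,0,0]],
    [[0,0,0],[0,0,0]],
    [[0,0,0],[0,0,0]],
    [[0,0,0],[0,0,0]],
    [[0,0,0],[0,0,0]],
    [[0,0,0],[0,0,0]],
    [[0,0,0],[0,0,0]],
    [[0,0,0],[0,0,0]]
  ]
}}

```text
clock: 33.75
tool_pos: [0.5023, 0.0642, 0.1132]
eef_rot: [-0.154, 0.988, 0.0, 0.0]
contact_force: [0.3, 1.0, 5.6]
opening: 0.344
finger_force: 34.6
```

Request:
{"api": "step_arm", "payload": {
  "increments": [
    [[0,0,-0.1],[0,0,0]],
    [[0,0,-0.1],[0,0,0]],
    [[0,0,-0.1],[0,0,0]],
    [[0,0,-0.1],[0,0,0]],
    [[0,0,-0.1],[0,0,0]],
    [[0,0,0],[0,0,0]],
    [[0,0,0],[0,0,0]],
    [[0,0,0],[0,0,0]],
    [[0,0,0],[0,0,0]],
    [[0,0,0],[0,0,0]]
  ]
}}

```text
clock: 34.75
tool_pos: [0.5019, 0.0639, 0.108]
eef_rot: [-0.153, 0.988, 0.0, -0.0]
contact_force: [-0.8, 0.2, 3.1]
opening: 0.343
finger_force: 34.5
```

Request:
{"api": "step_arm", "payload": {
  "increments": [
    [[0.03,0,-0.1],[0,0,0]],
    [[0,0,-0.1],[0,0,0]],
    [[0,0,-0.1],[0,0,0]],
    [[0,0,-0.1],[0,0,0]],
    [[0,0,0],[0,0,0]],
    [[0,0,0],[0,0,0]],
    [[0,0,0],[0,0,0]],
    [[0,0,0],[0,0,0]],
    [[0,0,0],[0,0,0]],
    [[0,0,0],[0,0,0]]
  ]
}}

```text
clock: 35.75
tool_pos: [0.5028, 0.0647, 0.1045]
eef_rot: [-0.154, 0.988, 0.0, 0.001]
contact_force: [-0.8, 3.5, 8.7]
opening: 0.345
finger_force: 34.5
```

Request:
{"api": "step_arm", "payload": {
  "increments": [
    [[0,0,-0.1],[0,0,0]],
    [[0,0,-0.1],[0,0,0]],
    [[0,0,-0.1],[0,0,0]],
    [[0,0,0],[0,0,0]],
    [[0,0,0],[0,0,0]],
    [[0,0,0],[0,0,0]],
    [[0,0,0],[0,0,0]],
    [[0,0,0],[0,0,0]],
    [[0,0,0],[0,0,0]],
    [[0,0,0],[0,0,0]]
  ]
}}

```text
clock: 36.75
tool_pos: [0.5035, 0.0653, 0.1028]
eef_rot: [-0.154, 0.988, 0.001, 0.002]
contact_force: [-3.2, 2.2, 20.1]
opening: 0.34
finger_force: 34.9
```

Request:
{"api": "step_arm", "payload": {
  "increments": [
    [[0,-0.05,-0.1],[0,0,0]],
    [[0,0,0],[0,0,0]],
    [[0,0,0],[0,0,0]],
    [[0,0,0],[0,0,0]],
    [[0,0,0],[0,0,0]],
    [[0,0,0],[0,0,0]],
    [[0,0,0],[0,0,0]],
    [[0,0,0],[0,0,0]],
    [[0,0,0],[0,0,0]],
    [[0,0,0],[0,0,0]]
  ]
}}

```text
clock: 37.75
tool_pos: [0.5039, 0.0647, 0.1023]
eef_rot: [-0.154, 0.988, 0.0, 0.002]
contact_force: [-3.3, 0.8, 25.2]
opening: 0.343
finger_force: 35.0
```

Run:
```python
from h import *
s=r.get_state()
c=r.calibration("wrist");p,d=r.snapshot("wrist");np.savez("w10",p=p,d=d,**c)
T=s["tool_pos"];print(T,s["contact_force"],s["moment"])
V,U=np.where((d>0)&(p.min(2)>90))
X=np.array([dep(c,u,v,d) for u,v in zip(U,V)]);k=np.hypot(*(X[:,:2]-T[:2]).T)<.017;X=X[k]
h,b=np.histogram(X[:,2]*1e3,bins=np.arange(30,160,3))
for i in range(len(h)):
    if h[i]>8:print(b[i],h[i],end="; ")
z=X[X[:,2]>.13][:,2];print("\nrim z pct",np.percentile(z,[50,80,90,95]))
```

```text
[0.50385619 0.06472831 0.10229204] [-3.27421595  0.8201339  25.15337717] [0.56478608 0.79368735 0.02686536]
36 95; 39 245; 42 35; 45 36; 48 39; 51 40; 54 39; 57 68; 60 207; 63 74; 66 21; 69 41; 72 39; 75 50; 78 48; 81 37; 84 49; 87 43; 90 46; 93 17; 99 12; 102 71; 105 83; 108 78; 111 88; 114 9; 120 91; 123 126; 126 665; 129 470; 132 315; 135 319; 138 381; 141 1241; 144 17; 
rim z pct [0.14129215 0.14280734 0.14324463 0.14355314]
```

Request:
{"api": "step_arm", "payload": {
  "increments": [
    [[0,0,0.1],[0,0,0]],
    [[0,0,0.1],[0,0,0]],
    [[0,0,0],[0,0,0]],
    [[0,0,0],[0,0,0]],
    [[0,0,0],[0,0,0]],
    [[0,0,0.5],[0,0,0]],
    [[0,0,2],[0,0,0]],
    [[0,0,2.5],[0,0,0]],
    [[0,0,2.5],[0,0,0]],
    [[0,0,0],[0,0,0]]
  ],
  "fingers": 0.6
}}

```text
clock: 38.8
tool_pos: [0.5043, 0.064, 0.1799]
eef_rot: [-0.153, 0.988, 0.0, 0.003]
contact_force: [0.8, 0.2, 0.7]
opening: 0.598
finger_force: 0.0
```

Run:
```python
from h import *
s=r.get_state()
for n in("wrist","scene"):
    c=r.calibration(n);p,d=r.snapshot(n)
    print(n,r.get_state()["tool_pos"])
    V,U=np.where((d>0)&(p.min(2)>70))
    X=np.array([dep(c,u,v,d) for u,v in zip(U,V)]);k=(np.hypot(X[:,0]-.5036,X[:,1]-.0642)<.022)&(X[:,2]<.155);X=X[k]
    for a,b,w in((.058,.0625,"collar top"),(.062,.095,"shank"),(.1005,.115,"socket collar"),(.122,.139,"nose"),(.1395,.15,"rim")):
        q=X[(X[:,2]>a)&(X[:,2]<b)]
        if len(q):print(w,len(q),"x",q[:,0].min().round(4),q[:,0].max().round(4),"y",q[:,1].min().round(4),q[:,1].max().round(4),"mean",q.mean(0).round(4),"z95",np.percentile(q[:,2],[10,95]).round(4))
```

```text
wrist [0.50334482 0.06355118 0.17842745]
collar top 110 x 0.4908 0.5108 y 0.0506 0.0761 mean [0.4969 0.061  0.061 ] z95 [0.0592 0.0623]
shank 206 x 0.4916 0.509 y 0.0514 0.0753 mean [0.4965 0.0614 0.0721] z95 [0.0624 0.0877]
socket collar 74 x 0.4904 0.5006 y 0.051 0.0719 mean [0.4929 0.06   0.1064] z95 [0.103  0.1104]
nose 887 x 0.488 0.5165 y 0.0482 0.077 mean [0.503  0.0634 0.1305] z95 [0.1278 0.1376]
rim 639 x 0.4878 0.5194 y 0.0482 0.0788 mean [0.5028 0.0634 0.1426] z95 [0.1414 0.144 ]
scene [0.50245659 0.06317758 0.17733635]
collar top 31 x 0.4915 0.5104 y 0.05 0.0722 mean [0.4992 0.0569 0.0605] z95 [0.0587 0.0622]
shank 98 x 0.4927 0.514 y 0.053 0.0693 mean [0.5005 0.0579 0.078 ] z95 [0.0636 0.0939]
socket collar 31 x 0.4911 0.514 y 0.0495 0.0672 mean [0.4976 0.0575 0.1095] z95 [0.1047 0.1139]
nose 71 x 0.4888 0.5175 y 0.0471 0.0753 mean [0.5025 0.0621 0.1316] z95 [0.1257 0.1383]
rim 63 x 0.4887 0.5194 y 0.0471 0.0791 mean [0.504  0.0616 0.1423] z95 [0.1406 0.1443]
```

Request:
{"api": "step_arm", "payload": {
  "increments": [
    [[0,0,2],[0,0,0]],
    [[0,0,2],[0,0,0]],
    [[0,0,0],[0,0,0]],
    [[0,0,0],[0,0,0]],
    [[0,0,0],[0,0,0]],
    [[0,0,0],[0,0,0]],
    [[0,0,0],[0,0,0]],
    [[0,0,0],[0,0,0]],
    [[0,0,0],[0,0,0]],
    [[0,0,0],[0,0,0]]
  ]
}}

```text
clock: 39.9
tool_pos: [0.5024, 0.0634, 0.217]
eef_rot: [-0.153, 0.988, 0.0, -0.0]
contact_force: [-0.5, -0.2, 0.6]
opening: 0.6
finger_force: 0.0
```

```bash
python3 -c "
from plant import r
print(r.finish_job())"
```

```text
the job is handed in; nothing more can be done
None
```

The job is handed in at about 40 s: both parts went down to a hard stop (extension at about 17 N, largest socket at about 25 N) and camera heights agree with fully home, but I couldn't see the spring balls and no verdict came back; my first grab tipped the socket in its pocket, so I re-gripped it, and the other sockets and bolts were not touched.

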